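Set the second swing clamp on a turbo bearing housing

ROBOT

A 7-joint arm with a two-finger parallel gripper is mounted at the origin on the work surface. World frame = base frame: x ahead of the robot, y to its left, z up, the work surface at z = 0. Lengths are in m, angles in rad, forces in N, time in s.
With the tool pointing down it reaches from about 0.375 to 0.925 m from the base axis. Payload 3.1 kg.
Tool frame: the origin (TCP) lies between the finger pads; the fingertips stand 19 mm ahead of it and the grasp point (between the pads) is the TCP; z points along the fingers, y is the line along which they close (so a half turn about z gives the same grasp; the last joint's range is limited). The gripper opens to 85 mm and grips with 20 to 120 N. Pads are 22 mm wide; open, the fingers measure 114 mm over their backs; the gripper's body (76 mm by 85 mm) begins 54 mm behind the grasp point. The pads swing forward as they close: fully open they stand 13 mm farther back than shut.
Start: joints at [1.225, 0.383, 0.044, 1.598, -0.018, 1.161, -0.05], TCP at [0.159, -0.63, 0.25] pointing down, gripper open.
Joint ranges: [-2.61, 2.61], [-0.41, 2.15], [-1.48, 1.57], [0, 2.5], [-1.57, 4.71], [0.05, 1.97], [-2.85, 2.85]. Speed limits (rad/s): [2.79, 2.79, 3.14, 3.14, 3.14, 3.14, 3.14].

INTERFACE

Orientations are given as a unit quaternion [x, y, z, w].
In Python, from bench import move_ptp, movel, move_j, move_gripper, pause, inverse_kinematics, read_camera, camera_params, MotionError, sign_off, look_for, tip_of, read_time_s, read_qpos, read_joint_vel, read_effort, read_eef_pos, read_tcp_rot, read_ft_force, read_ft_torque, read_finger_gap, read_grasp_force gives the robot as it stands. Calls block until the motion is done:
- move_ptp(position, orientation): joint-space move of the TCP to a pose.
- movel(position, orientation=None, speed=0.15): straight line of the TCP; orientation=None keeps the orientation; speed is the mean speed in m/s.
- move_j(angles): joint-space move.
- move_gripper(opening, effort=None): finger opening in m; effort is the grip in N (None keeps the last); returns when the fingers have stopped.
- pause(seconds).
- inverse_kinematics(position, orientation): joint angles nearest the present ones, or None.
- read_camera(name): name is "scene" or "top"; returns the picture (400x640x3 uint8, red, green, blue); there is no depth.
- camera_params(name): a dict with "K" (3x3 intrinsics, pixels), "camera_from_world" (4x4, takes a point from world to camera coordinates). Camera axes: x right, y down, z forward; pixel columns grow to the right and rows downward; lengths in m; the calibration is good to about 2 mm. A picture is of the moment at which its call begins. camera_params takes no time and is no camera call.
A pose or a line that the arm cannot do raises MotionError and nothing moves.
- sign_off(): hands the job in; it is judged then, once.
Trained networks look in the newest picture that a camera, given by its name, has taken for a name from the list of things; names that differ only in an ending like _2 or _b are one class to them, and where a whole thing is asked for, a point or a joint stands for the part that bears it (a point fixed in the world has none). Each returns a list of dicts, best first, with "confidence" (0 to 1); they miss things now and then, are a little off and sometimes report something else, mostly with a low value. They report only what shows in the picture. A call takes as long as a camera call. They do not tell look-alikes from the thing itself.
- look_for(camera, name): "at" ([column, row] in pixels, amid what is visible of it).
- tip_of(camera, name): "at" ([column, row] in pixels: a listed point, or the origin of a listed thing).
Readings, each from a call of its own:
- read_time_s(): time.
- read_qpos(): joint angles.
- read_joint_vel(): joint speeds.
- read_effort(): joint torques, N m.
- read_eef_pos(): TCP position.
- read_tcp_rot(): TCP orientation.
- read_ft_force(): force on the tool from outside, world axes, zero at the start.
- read_ft_torque(): the same for the moment, N m.
- read_finger_gap(): finger opening in m.
- read_grasp_force(): force on a finger pad.
Only numpy, scipy, OpenCV 4.12 (cv2) and the standard library are available. Lean on these libraries where they do the work, as an engineer would, in place of code of your own. Each camera call takes 0.05 s, during which the arm holds its last target. There are 200 camera calls.

TASK

The turbocharger bearing housing is sitting in the bench fixture with one swing clamp already set and the other still standing open. Swing the open clamp's arm clockwise over the flange until it is against its stop, turn its T-handle knob clockwise until you feel the sprung foot just touch the flange, then add one quarter turn and no more, and let go. Do not drag the foot over the flange, and leave the housing seated and the other things on the bench where they are.

Things in the scene. Friction and masses are not known exactly. Their poses are not given: they have to be found in the camera images.
- swing (a joint): turn of the open clamp's steel arm about its upright post, rad: 0 wide open, grows as the arm swings clockwise seen from above, 1.65 against the stop with the screw over the flange. The pivot is stiff (0.35 N m) and stays where it is left; a handle pushed at its far end, beyond the screw, keeps the arm against the stop
- knob (a joint): turn of the open clamp's T-handle and screw relative to the arm, rad: grows clockwise seen from above, lowering handle and foot 4 mm a turn; stays where left. The foot touches 0.25 to 0.85 turn after the start, unlike each run. Kept moving it runs free with 0.04 N m; within a twentieth of a turn of touching it needs about 0.25 N m (8 N at 30 mm from the screw); stopped, far less is felt
- knob_grip (a point): middle of the open clamp's black plastic T-handle, a flat-sided bar 84 mm long (this point's x axis), 12 mm thick (y), 20 mm tall (z, up), with the screw's axis through this point; about 148 mm above the table; below it a 13 mm round neck, then the arm 22 mm under the bar. It lies 85 mm from the post's axis, in line with the arm
- bar_mid (a point): point inside the open clamp's arm, 38 mm from the post's axis, mid-width, mid-height, about 106 mm above the table; x axis points out along the arm to the knob, z up. The arm is a flat steel bar 20 mm wide and 16 mm thick, from the 34 mm round pivot boss to a 30 mm round boss under the knob
- pivot (a point): top of the open clamp's post, on its axis, about 128 mm above the table and higher than the arm by 14 mm (pivot nut, 30 mm across); the fixture's far post, 130 mm from the housing's axis
- foot: round rubber-faced steel swivel foot, 32 mm across, under the open clamp's screw; origin at the centre of its underside. It turns with the screw until it touches, then stands still. It is sprung: 10 N within about 0.3 mm of touching, then 1 mm per 7 N. It starts 1 to 3.3 mm above the flange's top level, varying by run, and when the arm is closed lies 45 mm from the housing's axis
- housing: cast-iron bearing housing, about 1.6 kg, loose in the fixture: round flange 124 mm across and 12 mm thick, origin at the centre of the flange's underside, z up; hub 26 mm high and up to 52 mm across on top, spigot below. The flange's underside lies 62 mm above the table on four rest pads
- socket: bystander: steel socket, 24 mm across, 30 mm tall, standing on the fixture's base plate (22 mm thick, 350 x 220 mm); origin under its centre
- seal_plate: bystander: aluminium ring, 52 mm across, 6 mm thick, lying on the fixture's base plate; origin under its centre
- wrench: bystander: steel wrench, 190 mm, lying on the bench
- screwdriver: bystander: screwdriver lying on the bench
- mallet: bystander: rubber mallet with a 260 mm wooden handle, lying on the bench
- wheel: bystander: aluminium compressor wheel, 60 mm across, 30 mm tall, on the bench
- bolt: bystander: M10 hexagon bolt standing on its head on the bench, 42 mm tall
Things that resemble listed ones, but are neither listed nor needed, are in the scene too. What is shaped like the housing but orange is not meant.

How it is judged:
On the way:
1. the arm is closed against its stop with the foot still clear of the flange (value of joint swing above 1.58 rad and contact force between foot and housing below 1 N), for 0.2 s.
At the end, for the whole second after the job is handed in: arm within 0.07 rad of its stop; foot pressing on the flange with 12.5 to 17.5 N (about a quarter turn past touch, plus or minus a tenth of a turn); housing not moved more than 4 mm (value of joint swing above 1.58 rad and contact force between foot and housing between 12.5 and 17.5 N and distance of housing from where it was at the start of the episode below 0.004 m).
It fails at once if the foot is screwed down too hard (contact force between foot and housing above 19 N).
It fails at once if the foot drags on the flange while the arm is still away from its stop (value of joint swing below 1.5 rad and contact force between foot and housing above 2 N).
It fails at once if a bystander is moved more than 30 mm (distance of any of socket, seal_plate, wrench, screwdriver, mallet, wheel, bolt from where it was at the start of the episode above 0.03 m).
It also fails if it takes over 70 s, if anything falls off the work surface, if the arm or the gripper's body presses on something with over 40 N, if the wrist force passes 120 N, or if a joint passes its speed limit or range.

## Working session

There is one attempt and no reset: what is moved stays moved. The work goes in short steps, each a Python script; the robot and the scene stay as the last script left them, time stands still between calls to the robot, and variables do not carry over. Pictures are saved under pics/ and viewed, at most 10 in all, crops included, and the job is handed in when it is done.

```bash
ls; mkdir -p pics; python3 - <<'E'
from bench import *
import cv2
for c in ("scene","top"):
    im=read_camera(c); cv2.imwrite(f"pics/{c}0.png",im[:,:,::-1])
    for n in ("knob_grip","bar_mid","pivot","foot","housing"):
        print(c,n,[(([round(float(v)) for v in d["at"]]),round(d["confidence"],2)) for d in tip_of(c,n)])
print(read_time_s(), read_tcp_rot(), read_eef_pos())
E
```

```text
pics
scene knob_grip [([302, 165], 0.76)]
scene bar_mid [([305, 184], 0.75), ([302, 180], 0.67), ([355, 342], 0.23)]
scene pivot [([311, 187], 0.89), ([304, 183], 0.71)]
scene foot [([301, 179], 0.58)]
scene housing [([424, 254], 0.78), ([322, 138], 0.78), ([367, 291], 0.75), ([355, 194], 0.58), ([287, 123], 0.52)]
top knob_grip [([355, 191], 0.46)]
top bar_mid [([334, 190], 0.66)]
top pivot [([322, 178], 0.73), ([287, 199], 0.65)]
top foot [([320, 179], 0.48)]
top housing [([220, 247], 0.91), ([399, 251], 0.86), ([226, 184], 0.61), ([310, 235], 0.56), ([150, 240], 0.29)]
0.6 [9.92332149e-01 1.23599778e-01 7.59152787e-06 2.42361157e-05] [ 0.15944005 -0.63016077  0.25031059]
```

View pics/scene0.png

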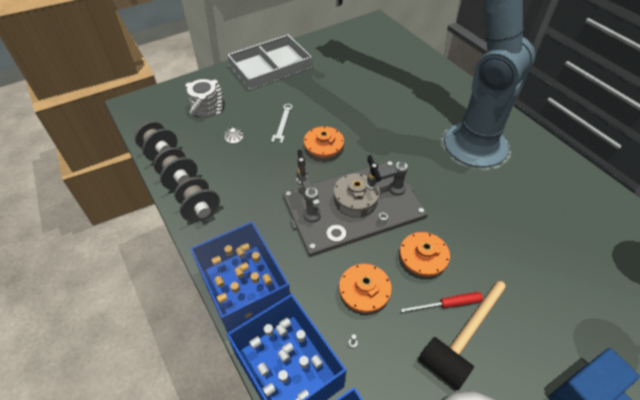

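View pics/top0.png

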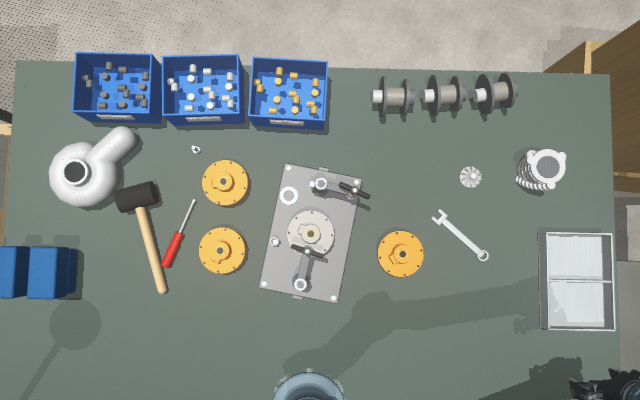

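The fixture is at about (310,235) in the top view and (357,200) in the scene view. The grey housing is in it; the three housing-shaped parts outside it are orange decoys. There are two clamps in the top view: the far post at (320,184) has its arm out to the right (open), and the near post at (302,285) has its arm over the flange (already set). The far one fits the description, so I'll confirm it in one crop.

```bash
cat > h.py <<'E'
import numpy as np
from bench import *
def proj(c,p):
    P=camera_params(c);q=P["camera_from_world"]@np.append(p,1);u=P["K"]@q[:3];return u[:2]/u[2]
def atz(c,px,z):
    P=camera_params(c);T=np.array(P["camera_from_world"]);R=T[:3,:3];o=-R.T@T[:3,3]
    d=R.T@np.linalg.inv(P["K"])@np.array([px[0],px[1],1.]);return o+d*(z-o[2])/d[2]
def tri(pa,pb):
    A=[]
    for c,p in(("scene",pa),("top",pb)):
        P=camera_params(c);M=P["K"]@np.array(P["camera_from_world"])[:3]
        A+= [p[0]*M[2]-M[0],p[1]*M[2]-M[1]]
    v=np.linalg.svd(A)[2][-1];return v[:3]/v[3]
E
python3 - <<'E'
import cv2
from h import *
a=cv2.imread("pics/top0.png")[160:310,250:380];b=cv2.imread("pics/scene0.png")[135:260,275:435]
a=cv2.resize(a,None,fx=3,fy=3,interpolation=2);b=cv2.resize(b,None,fx=2.5,fy=2.5,interpolation=2)
o=np.zeros((450,800,3),np.uint8);o[:,:390]=a;o[:b.shape[0],395:395+b.shape[1]]=b
cv2.imwrite("pics/crop1.png",o)
print("knob",atz("top",(355,191),.148),atz("scene",(302,165),.148),tri((302,165),(355,191)))
print("piv",atz("top",(322,178),.128),atz("top",(320,184),.128),atz("scene",(311,187),.128),tri((311,187),(322,178)))
print("bar",atz("top",(334,190),.106),atz("scene",(305,184),.106))
print("hous",atz("top",(310,235),.062),atz("scene",(355,194),.062))
print(proj("top",[.5,0,0]),proj("top",[.5,.1,0]))
E
```

```text
knob [ 0.57741988 -0.10438908  0.148     ] [ 0.58305303 -0.0914223   0.148     ] [ 0.57779321 -0.1048888   0.1332724 ]
piv [ 0.6111535  -0.02207389  0.128     ] [ 0.59571247 -0.01725144  0.128     ] [ 0.5936251 -0.0289113  0.128    ] [ 0.60528417 -0.01886219  0.14659771]
bar [ 0.58350606 -0.05420772  0.106     ] [ 0.59237504 -0.062446    0.106     ]
hous [0.46731581 0.0052205  0.062     ] [0.47657956 0.00737805 0.062     ]
[311.92177414 223.63429369] [275.89417104 222.95873012]
```

View pics/crop1.png

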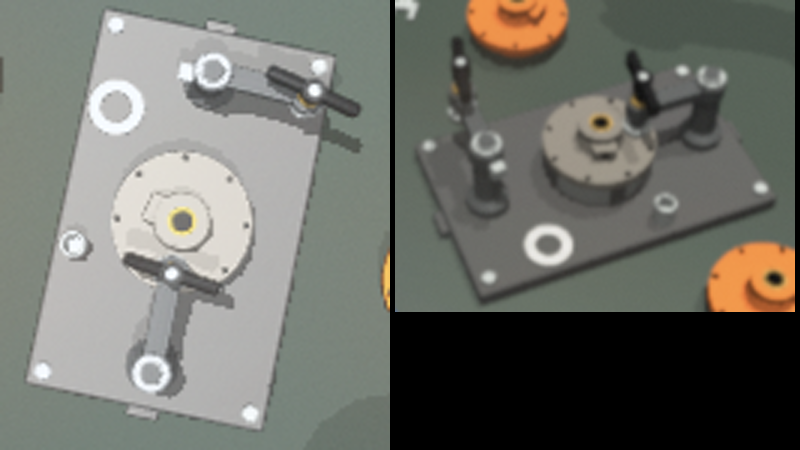

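The crop confirms it. The open clamp has its nut at top px (320.7,184) and its knob screw at (355,190), with the handle running (340,184) to (369,197), almost in line with the arm. The other clamp's arm already lies over the flange. Next I'll refine the positions.

```bash
cat >> h.py <<'E'
def Q(d):
    a=np.radians(d)/2;return [float(np.cos(a)),float(np.sin(a)),0.,0.]
PIV=np.array([.597,-.018])
def kn(d,r=.085): a=np.radians(d);return PIV+r*np.array([np.cos(a),np.sin(a)])
E
python3 - <<'E'
from h import *
np.set_printoptions(precision=3,suppress=True)
for a,psi in((-102,247),(-102,67),(-102,-113),(-190.7,159),(-190.7,-21),(-190.7,-111),(-190.7,-201)):
    for z in(.151,.23):
        print(a,psi,z,inverse_kinematics([*kn(a),z],Q(psi)))
E
```

```text
-102 247 0.151 [ 1.02   0.756 -1.246  1.793  0.777  1.188  2.271]
-102 247 0.23 [ 1.032  0.608 -1.24   1.729  0.606  1.253  2.384]
-102 67 0.151 [ 0.541  0.431 -0.533  1.813  0.261  0.968 -0.503]
-102 67 0.23 [ 0.554  0.338 -0.542  1.749  0.192  1.108 -0.451]
-102 -113 0.151 [ 1.02   0.756 -1.246  1.793  0.777  1.188  2.271]
-102 -113 0.23 [ 1.032  0.608 -1.24   1.729  0.606  1.253  2.384]
-190.7 159 0.151 [ 0.65   0.363 -0.831  1.978  0.331  0.939  0.856]
-190.7 159 0.23 [ 0.663  0.235 -0.82   1.911  0.195  1.076  0.968]
-190.7 -21 0.151 [ 0.453  0.305 -0.597  1.986  0.215  0.912 -2.192]
-190.7 -21 0.23 [ 0.502  0.2   -0.635  1.918  0.135  1.066 -2.126]
-190.7 -111 0.151 [ 0.94   0.572 -1.236  1.969  0.626  1.059  2.196]
-190.7 -111 0.23 [ 0.974  0.39  -1.229  1.902  0.406  1.136  2.366]
-190.7 -201 0.151 [ 0.65   0.363 -0.831  1.978  0.331  0.939  0.856]
-190.7 -201 0.23 [ 0.663  0.235 -0.82   1.911  0.195  1.076  0.968]
```

```bash
python3 - <<'E'
from h import *
import threading,cv2
np.set_printoptions(precision=3,suppress=True)
t0=read_time_s()
move_gripper(.05,30)
k=np.array([.579,-.1025]); PS=247
move_ptp([*k,.26],Q(PS)); print(read_qpos(),read_time_s())
L=[];done=[]
def f():
    try: movel([*k,.20],None,.1)
    except Exception as e: L.append(repr(e))
    done.append(1)
th=threading.Thread(target=f);th.start()
while not done and len(L)<200:
    try: L.append((read_time_s(),read_eef_pos()[2],read_ft_torque()[2]))
    except Exception as e: L.append(repr(e));break
th.join();print(len(L),L[:3],L[len(L)//2],L[-2:]);print(read_time_s(),read_ft_force(),read_ft_torque())
cv2.imwrite("pics/t1.png",cv2.resize(np.hstack([read_camera("top")[150:270,270:400],read_camera("scene")[110:230,260:390]])[:,:,::-1],None,fx=3,fy=3,interpolation=2))
E
```

```text
[ 1.04   0.561 -1.237  1.699  0.552  1.287  2.425] 3.4417
1 [(4.1917, np.float64(0.20010413657899295), np.float64(0.02107068254151667))] (4.1917, np.float64(0.20010413657899295), np.float64(0.02107068254151667)) [(4.1917, np.float64(0.20010413657899295), np.float64(0.02107068254151667))]
4.1917 [0.078 0.401 0.388] [0.022 0.013 0.021]
```

View pics/t1.png

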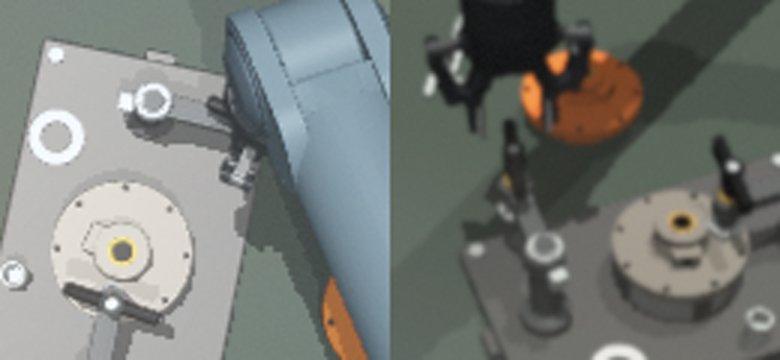

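Reads block during motion, so I'll sense right after short steps. In the scene view the fingers straddle the handle evenly: tips at (477,125) and (550,125), handle at (513,150). I'll descend, grip and swing.

```bash
python3 - <<'E'
from h import *
np.set_printoptions(precision=3,suppress=True)
k=np.array([.579,-.1025]); PS=247; z=.160
movel([*k,z],None,.1); print("down",read_ft_force(),read_eef_pos())
move_gripper(.0,25); print("gap",read_finger_gap(),read_grasp_force(),read_ft_force(),read_ft_torque(),read_time_s())
# check arc IK
v=k-PIV; r=np.linalg.norm(v); a0=np.degrees(np.arctan2(v[1],v[0])); print(r,a0)
for s in range(10,90,10):
    movel([*(PIV+r*np.array([np.cos(np.radians(a0-s)),np.sin(np.radians(a0-s))])),z],Q(PS-s),.05)
    f=read_ft_force(); a=np.radians(a0-s); t=np.array([np.sin(a),-np.cos(a)]); u=np.array([np.cos(a),np.sin(a)])
    print(s,"tan",f[:2]@t,"rad",f[:2]@u,"z",f[2],"tq",read_ft_torque()[2],"q7",read_qpos()[6],read_finger_gap())
    if abs(f[:2]@t)>15 or abs(f[:2]@u)>25: break
print(read_time_s())
E
```

```text
down [-0.036  0.702 -0.108] [ 0.579 -0.102  0.159]
gap 0.01129175858343006 30.42749583721161 [ 1.359 -0.558  1.14 ] [-0.025 -0.223 -0.016] 5.2667
0.0863958911060011 -102.02527960963535
10 tan 2.173894078413092 rad -0.33877286052224953 z 5.950907909442322 tq -0.040853059361883284 q7 2.1929259206794103 0.011117239222662905
20 tan 1.3314339007774516 rad -0.5719114351182362 z 6.045014322813162 tq 0.003997731606912816 q7 2.0327850970070256 0.010849578118072831
30 tan 0.8165866407311844 rad -2.761250750583338 z 5.333609167853121 tq -0.04293087427833307 q7 1.8695698862654022 0.011217961530202889
40 tan -0.1934542848033498 rad -4.738708539768503 z 5.297064247244091 tq 0.0030148138615917336 q7 1.7025617672573368 0.011559802244708912
50 tan -0.15191006056866607 rad -5.43547426645986 z 4.004052394305966 tq -0.03333404300878141 q7 1.530246532576328 0.011344488659280503
60 tan -0.7903513286558586 rad -6.938223748384641 z 2.699518601375942 tq -0.021250095884076187 q7 1.3538753165399158 0.011270807888046923
70 tan 0.07183757759641352 rad -7.166653807323669 z 1.0088536970805495 tq -0.03786928840202353 q7 1.1722536545077127 0.011025047732921475
80 tan 0.759338829911403 rad -5.192095771214438 z 1.5384733752509157 tq -0.06665846854731743 q7 0.9859229626909085 0.01141544369009739
8.8667
```

```bash
python3 - <<'E'
from h import *
np.set_printoptions(precision=3,suppress=True)
PS=247; z=.160; r=.0857; a0=-102.03
for s in np.arange(82,104,2.):
    a=np.radians(a0-s); u=np.array([np.cos(a),np.sin(a)]); t=np.array([np.sin(a),-np.cos(a)])
    movel([*(PIV+r*u),z],Q(PS-s),.03)
    f=read_ft_force(); e=read_eef_pos()
    print(s,"tan",f[:2]@t,"rad",f[:2]@u,"z",f[2],"tq",read_ft_torque(),"pos",e,"lag",(e[:2]-PIV-r*u)@t*1e3)
    if abs(f[:2]@t)>10: break
print(read_time_s())
E
```

```text
82.0 tan -1.7923519183984264 rad -4.545967624002757 z 3.7739961702779468 tq [-0.462 -1.172 -0.066] pos [ 0.514 -0.015  0.161] lag -3.228472642754911
84.0 tan -2.7626704030025326 rad -5.092291215058438 z 4.285590837736423 tq [-0.597 -1.123 -0.073] pos [ 0.514 -0.013  0.161] lag -3.7886739434931145
86.0 tan -2.8988414354712098 rad -4.994711036116598 z 4.72742714312464 tq [-0.729 -1.053  0.022] pos [ 0.514 -0.01   0.161] lag -3.895774617453323
88.0 tan -2.5017672527727646 rad -4.370536764067021 z 4.751055011209619 tq [-0.712 -1.03  -0.052] pos [ 0.515 -0.007  0.161] lag -3.9715710941093567
90.0 tan -2.391707060856855 rad -4.1158845322442374 z 4.29846648474361 tq [-0.813 -0.965 -0.019] pos [ 0.515 -0.005  0.161] lag -3.9651124447701043
92.0 tan -4.520470507730653 rad -5.935211575456838 z 7.349761769903935 tq [-1.195 -0.753 -0.057] pos [ 0.515 -0.003  0.161] lag -5.364821787482655
94.0 tan -8.354363453628357 rad -3.147060744370482 z 9.00249158725937 tq [-2.032 -0.419 -0.04 ] pos [ 0.516 -0.003  0.161] lag -7.865037967785626
96.0 tan -11.260795328057235 rad -4.032344920221083 z 11.434909271358432 tq [-2.815 -0.007  0.001] pos [ 0.516 -0.002  0.16 ] lag -10.294631429118196
10.8667
```

```bash
cat >> h.py <<'E'
from scipy.spatial.transform import Rotation as Rn
def yaw():
    x=Rn.from_quat(read_tcp_rot()).as_matrix()[:,0];return np.degrees(np.arctan2(x[1],x[0]))
HOLD=PIV+.085*np.array([np.cos(np.radians(-195.5)),np.sin(np.radians(-195.5))])
PS0=151.; Z0=.160
def turn(psi,v=.01,tag="",hold=HOLD,quiet=False):
    z=Z0-(PS0-psi)/360*.004
    t0=read_time_s(); movel([*hold,z],Q(psi),v)
    T=read_ft_torque(); qv=read_joint_vel()[6]; y=yaw(); f=read_ft_force(); ef=read_effort()[6]; g=read_finger_gap()
    if not quiet: print(f"{tag}{psi:.1f} tq {T[2]:.3f} ef7 {ef:.3f} lag {(y-psi+180)%360-180:.2f} qv7 {qv:.3f} F {f.round(1)} gap {g*1e3:.2f} dt {read_time_s()-t0:.2f} q7 {read_qpos()[6]:.2f}")
    return T[2]
E
python3 - <<'E'
from h import *
pause(.3); print(yaw(),HOLD,read_ft_torque(),read_effort()[6],read_time_s())
for i,p in enumerate(np.arange(151,72,-8)): turn(p,tag="a")
E
```

```text
150.6980876844038 [0.51509141 0.00471526] [-2.79695647 -0.02764581  0.01382319] 0.04445122671313584 11.1667
a151.0 tq 0.008 ef7 0.049 lag -0.20 qv7 -0.001 F [ 0.7 -8.2  8.9] gap 11.18 dt 0.53 q7 0.69
a143.0 tq -0.055 ef7 0.009 lag -0.20 qv7 0.007 F [ 0.3 -7.6  9. ] gap 11.38 dt 0.29 q7 0.56
a135.0 tq -0.051 ef7 0.009 lag -0.20 qv7 0.006 F [ 1.1 -6.9  8.5] gap 10.93 dt 0.29 q7 0.43
a127.0 tq -0.030 ef7 0.008 lag -0.20 qv7 0.006 F [ 1.6 -6.9  7.8] gap 11.20 dt 0.29 q7 0.31
a119.0 tq -0.018 ef7 0.007 lag -0.20 qv7 0.007 F [ 0.8 -7.4  8.4] gap 11.21 dt 0.29 q7 0.18
a111.0 tq -0.066 ef7 0.007 lag -0.20 qv7 0.007 F [ 1.  -7.8  7.9] gap 11.46 dt 0.29 q7 0.05
a103.0 tq -0.070 ef7 0.006 lag -0.20 qv7 0.005 F [ 1.8 -8.1  8. ] gap 10.93 dt 0.29 q7 -0.08
a95.0 tq -0.057 ef7 0.006 lag -0.20 qv7 0.006 F [ 1.6 -7.3  6.6] gap 11.23 dt 0.29 q7 -0.21
a87.0 tq -0.039 ef7 0.005 lag -0.19 qv7 0.006 F [ 1.5 -7.8  7.4] gap 11.30 dt 0.29 q7 -0.34
a79.0 tq -0.040 ef7 0.004 lag -0.20 qv7 0.005 F [ 3.1 -8.5  6.7] gap 11.20 dt 0.29 q7 -0.47
```

```bash
python3 - <<'E'
from h import *
for p in np.arange(75,-46,-5.):
    turn(p,tag="b")
    if read_effort()[6]<-.04: break
print(read_time_s(),read_qpos().round(2))
E
```

```text
b75.0 tq -0.037 ef7 0.011 lag -0.20 qv7 0.006 F [ 2.3 -8.1  6.5] gap 11.49 dt 0.25 q7 -0.54
b70.0 tq -0.102 ef7 0.002 lag -0.20 qv7 0.007 F [ 2.1 -8.6  6.6] gap 11.48 dt 0.25 q7 -0.62
b65.0 tq -0.053 ef7 0.002 lag -0.21 qv7 0.006 F [ 1.8 -8.4  7.2] gap 11.27 dt 0.25 q7 -0.70
b60.0 tq -0.023 ef7 0.002 lag -0.21 qv7 0.008 F [ 2.6 -8.8  6.1] gap 11.54 dt 0.25 q7 -0.79
b55.0 tq -0.029 ef7 0.002 lag -0.21 qv7 0.006 F [ 2.6 -6.7  6.8] gap 11.56 dt 0.25 q7 -0.87
b50.0 tq -0.029 ef7 0.001 lag -0.20 qv7 0.008 F [ 2.1 -7.5  6.1] gap 11.19 dt 0.25 q7 -0.95
b45.0 tq -0.034 ef7 0.001 lag -0.21 qv7 0.006 F [ 2.4 -8.   6.5] gap 10.84 dt 0.25 q7 -1.03
b40.0 tq -0.030 ef7 0.001 lag -0.21 qv7 0.007 F [ 2.  -7.7  5.6] gap 11.22 dt 0.25 q7 -1.12
b35.0 tq -0.091 ef7 0.001 lag -0.21 qv7 0.006 F [ 2.4 -7.2  6.5] gap 10.85 dt 0.25 q7 -1.20
b30.0 tq -0.028 ef7 0.001 lag -0.21 qv7 0.007 F [ 2.2 -8.4  6. ] gap 11.13 dt 0.25 q7 -1.28
b25.0 tq -0.059 ef7 0.001 lag -0.21 qv7 0.006 F [ 2.2 -8.2  6.3] gap 11.48 dt 0.25 q7 -1.37
b20.0 tq -0.073 ef7 0.001 lag -0.21 qv7 0.009 F [ 2.9 -8.6  6.9] gap 11.01 dt 0.25 q7 -1
[... 556 characters left out ...]
-15.0 tq -0.065 ef7 0.001 lag -0.22 qv7 0.009 F [ 3.7 -8.6  6.3] gap 11.51 dt 0.25 q7 -2.03
b-20.0 tq -0.036 ef7 0.002 lag -0.22 qv7 0.007 F [ 2.9 -8.   6.6] gap 10.99 dt 0.25 q7 -2.11
b-25.0 tq -0.030 ef7 0.002 lag -0.22 qv7 0.006 F [ 2.6 -9.   6. ] gap 11.39 dt 0.25 q7 -2.20
b-30.0 tq -0.058 ef7 0.002 lag -0.22 qv7 0.006 F [ 2.8 -8.3  5.7] gap 10.97 dt 0.25 q7 -2.28
b-35.0 tq -0.043 ef7 0.003 lag -0.22 qv7 0.005 F [ 1.5 -8.9  5.1] gap 11.23 dt 0.25 q7 -2.37
b-40.0 tq -0.070 ef7 0.007 lag -0.23 qv7 0.008 F [ 2.7 -8.8  6.6] gap 11.15 dt 0.25 q7 -2.45
b-45.0 tq -0.031 ef7 0.009 lag -0.23 qv7 0.006 F [ 3.1 -8.9  6.1] gap 11.12 dt 0.25 q7 -2.53
20.575 [ 0.2   0.26 -0.32  1.99  0.11  0.91 -2.53]
```

```bash
cat >> h.py <<'E'
def regrip(psi_from,psi_to,view=None):
    e=read_eef_pos(); h=np.array([.5155,-.003])
    turn(psi_from,hold=h,tag="relax",v=.03); print("pos",read_eef_pos())
    move_gripper(.04,25); e=read_eef_pos(); movel([*h,.20],Q(psi_from),.15)
    if view:
        import cv2; im=read_camera("scene");tp=read_camera("top")
        cv2.imwrite(view,cv2.resize(np.hstack([tp[160:290,260:370],im[120:250,275:435]])[:,:,::-1],None,fx=2.9,fy=2.9,interpolation=2))
    z=Z0-(PS0-psi_from)/360*.004
    move_ptp([*h,.20],Q(psi_to)); movel([*h,z],Q(psi_to),.1); move_gripper(0,25)
    print("regrip gap",read_finger_gap(),"F",read_ft_force(),"yaw",yaw(),"ef7",read_effort()[6],"q",read_qpos().round(2),"t",read_time_s())
E
python3 - <<'E'
from h import *
regrip(-45,135,"pics/v2.png")
E
```

```text
relax-45.0 tq -0.048 ef7 0.049 lag -0.01 qv7 -0.000 F [1.9 0.1 6.5] gap 11.23 dt 0.41 q7 -2.52
pos [ 0.5157889  -0.00455447  0.15836434]
regrip gap 0.010986185928077761 F [-1.6894782  -0.97535181  2.61077467] yaw 134.98220633129665 ef7 -0.02619202248752117 q [ 0.9   0.51 -1.17  1.96  0.55  1.04  0.27] t 25.225
```

View pics/v2.png

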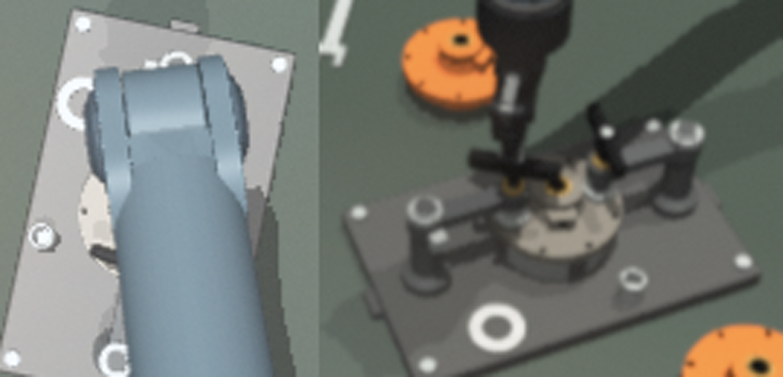

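```bash
sed -i 's|z=Z0-(PS0-psi)/360\*.004$|z=Z0-(PS0-psi+OFF)/360*.004|; s|^PS0=151.|OFF=0.; PS0=151.|' h.py; grep -n OFF h.py; python3 - <<'E'
import h
from h import *
h.OFF=180.
a,b=atz("scene",(327.8,175.2),.155),atz("scene",(359.8,181.4),.155)
print("handle",np.degrees(np.arctan2(*(b-a)[[1,0]])),np.linalg.norm(a-b),(a+b)/2)
turn(135,tag="c")
base=None
for i,p in enumerate(np.arange(132,28,-3.)):
    turn(p,tag="c"); e=read_effort()[6]
    if i==1: base=e
    if i>1 and e<base-.04: break
print(read_time_s(),read_qpos().round(2))
E
```

```text
22:OFF=0.; PS0=151.; Z0=.160
24:    z=Z0-(PS0-psi+OFF)/360*.004
handle 133.5064907006176 0.08314727681374298 [0.51971437 0.00994783 0.155     ]
c135.0 tq 0.061 ef7 -0.030 lag -0.26 qv7 0.000 F [ -3.3 -10.9   8.5] gap 11.43 dt 0.92 q7 0.25
c132.0 tq -0.089 ef7 0.029 lag -0.28 qv7 0.004 F [ -4.1 -10.9   7.5] gap 11.04 dt 0.25 q7 0.21
c129.0 tq -0.036 ef7 0.028 lag -0.28 qv7 0.004 F [ -4.  -10.6   6.7] gap 10.97 dt 0.25 q7 0.16
c126.0 tq -0.061 ef7 0.052 lag -0.29 qv7 0.004 F [ -3.1 -10.5   7.3] gap 11.34 dt 0.25 q7 0.11
c123.0 tq -0.006 ef7 0.024 lag -0.28 qv7 0.003 F [ -3.3 -10.9   7.2] gap 11.28 dt 0.25 q7 0.07
c120.0 tq -0.083 ef7 0.021 lag -0.28 qv7 0.004 F [ -3.3 -11.2   7.8] gap 11.11 dt 0.25 q7 0.02
c117.0 tq -0.094 ef7 0.015 lag -0.28 qv7 0.003 F [ -3.2 -10.4   7.1] gap 11.21 dt 0.25 q7 -0.02
c114.0 tq -0.051 ef7 0.026 lag -0.28 qv7 0.003 F [ -3.1 -11.    7.3] gap 11.13 dt 0.25 q7 -0.07
c111.0 tq -0.062 ef7 0.016 lag -0.28 qv7 0.004 F [ -2.3 -10.2   7.3] gap 11.40 dt 0.25 q7 -0.11
c108.0 tq -0.066 ef7 0.016 lag -0.27 qv7 0.002 F [ -1.9 -10.1   6.5] gap 10.94 dt 0.25 q7 -0.16
c1
[... 579 characters left out ...]
0.084 ef7 0.006 lag -0.26 qv7 0.003 F [-1.2 -9.8  6.3] gap 10.92 dt 0.25 q7 -0.48
c84.0 tq -0.001 ef7 0.009 lag -0.26 qv7 0.004 F [ -2.  -10.6   5.5] gap 11.09 dt 0.25 q7 -0.53
c81.0 tq -0.007 ef7 -0.006 lag -0.26 qv7 0.002 F [ -2.8 -10.8   5.4] gap 11.21 dt 0.25 q7 -0.58
c78.0 tq 0.021 ef7 -0.006 lag -0.26 qv7 0.002 F [ -2.3 -10.5   4.9] gap 11.39 dt 0.25 q7 -0.62
c75.0 tq -0.028 ef7 0.010 lag -0.26 qv7 0.003 F [ -1.3 -10.    4.9] gap 10.90 dt 0.25 q7 -0.67
c72.0 tq 0.006 ef7 -0.011 lag -0.25 qv7 0.003 F [-1.6 -9.6  5.4] gap 11.34 dt 0.25 q7 -0.72
c69.0 tq -0.021 ef7 -0.015 lag -0.25 qv7 0.003 F [ -1.4 -10.6   4.5] gap 11.36 dt 0.25 q7 -0.77
31.65 [ 0.72  0.39 -0.92  1.97  0.39  0.97 -0.77]
```

```bash
python3 - <<'E'
import h
from h import *
h.OFF=180.
def rd(n): return n,round(read_effort()[6],3),np.round(np.mean([read_ft_torque()[2] for _ in range(8)]),3),round(yaw(),3),round(float(read_joint_vel()[6]),3),round(read_time_s(),3)
print(rd("rest0")); pause(.3); print(rd("rest.3"))
for p,v in((66,.01),(63,.3)):
    turn(p,v=v,quiet=True); print(rd(f"{p} v{v}")); pause(.05); print(rd("+.05")); pause(.3); print(rd("+.35"))
E
```

```text
('rest0', np.float64(-0.015), np.float64(-0.021), np.float64(68.751), 0.003, 31.65)
('rest.3', np.float64(0.001), np.float64(0.033), np.float64(68.748), -0.0, 31.95)
('66 v0.01', np.float64(0.011), np.float64(0.022), np.float64(65.74), 0.002, 32.2)
('+.05', np.float64(0.026), np.float64(-0.077), np.float64(65.743), 0.001, 32.25)
('+.35', np.float64(0.027), np.float64(0.0), np.float64(65.745), -0.001, 32.55)
('63 v0.3', np.float64(0.004), np.float64(0.003), np.float64(62.742), 0.003, 32.8)
('+.05', np.float64(0.019), np.float64(-0.09), np.float64(62.745), -0.0, 32.85)
('+.35', np.float64(0.021), np.float64(-0.017), np.float64(62.743), 0.001, 33.15)
```

```bash
python3 - <<'E'
import h
from h import *
h.OFF=180.
for p in np.arange(59,28,-4.):
    turn(p,v=.3,quiet=True); e=read_effort(); t=read_ft_torque()[2]; y=yaw(); vel=read_joint_vel()[6]; pause(.1); e2=read_effort();t2=read_ft_torque()[2]
    print(p,"ef7 %.3f rest %.3f drop %.3f | tq %.3f %.3f | lag %.3f v %.4f"%(e[6],e2[6],e2[6]-e[6],t,t2,y-p,vel),read_ft_force().round(1))
    if e2[6]-e[6]>.05 or e[6]<-.06: break
print(read_time_s())
E
```

```text
59.0 ef7 0.045 rest 0.070 drop 0.025 | tq -0.071 -0.046 | lag -0.276 v 0.0051 [ -1.1 -10.7   5. ]
55.0 ef7 0.019 rest 0.044 drop 0.025 | tq -0.042 -0.070 | lag -0.267 v 0.0036 [-0.7 -9.8  4.1]
51.0 ef7 0.038 rest 0.063 drop 0.025 | tq -0.065 -0.053 | lag -0.273 v 0.0048 [  0.3 -11.3   4.3]
47.0 ef7 0.041 rest 0.066 drop 0.025 | tq -0.066 -0.051 | lag -0.277 v 0.0054 [ -0.3 -11.3   3.4]
43.0 ef7 0.025 rest 0.050 drop 0.025 | tq -0.113 -0.099 | lag -0.270 v 0.0031 [ -0.4 -10.3   4. ]
39.0 ef7 0.039 rest 0.064 drop 0.024 | tq -0.074 -0.051 | lag -0.274 v 0.0037 [ -0.2 -10.9   3.1]
35.0 ef7 0.020 rest 0.045 drop 0.025 | tq -0.076 -0.046 | lag -0.267 v 0.0043 [  0.1 -10.9   4.1]
31.0 ef7 0.029 rest 0.053 drop 0.024 | tq 0.043 -0.035 | lag -0.265 v 0.0046 [  0.4 -10.8   4.4]
35.95
```

The residual torque after each stop does not show the touch. I'll test for contact with a gentle tangential tug instead: a free arm slips at about 4 N, and a pressed foot resists more. The tug moves the knob only 1–2 mm.

```bash
cat >> h.py <<'E'
AC=np.radians(-190.8); TT=np.array([np.sin(AC),-np.cos(AC)]); UU=np.array([np.cos(AC),np.sin(AC)])
H0=np.array([.5155,-.003])
def tug(psi,maxF=9,steps=(2,0,-2,-4,-6,-8)):
    for d in steps:
        z=Z0-(PS0-psi+OFF)/360*.004
        movel([*(H0+TT*d*1e-3),z],Q(psi),.03); f=read_ft_force()[:2]; e=read_eef_pos()[:2]-H0
        print("  tug",d,"F %.2f rad %.2f  pos %.2f"%(f@TT,f@UU,e@TT*1e3))
        if f@TT>maxF: break
E
python3 - <<'E'
import h
from h import *
h.OFF=180.
tug(31); turn(31,v=.05,tag="back"); print("pos",(read_eef_pos()[:2]-H0)@TT*1e3,read_time_s())
E
```

```text
tug 2 F -5.31 rad -0.23  pos 0.13
  tug 0 F -3.34 rad -0.83  pos -0.14
  tug -2 F 0.02 rad -3.29  pos -0.52
  tug -4 F 4.00 rad -4.27  pos -1.12
  tug -6 F 6.50 rad -4.37  pos -1.53
  tug -8 F 8.18 rad -5.17  pos -1.94
back31.0 tq 0.052 ef7 -0.053 lag -0.18 qv7 -0.001 F [ 3.4 -9.7  3.7] gap 11.13 dt 0.46 q7 -1.37
pos 0.584637407179892 38.0
```

```bash
python3 - <<'E'
import h
from h import *
h.OFF=180.
for p in (61,91,121):
    turn(p,v=.3,tag="off"); tug(p,steps=(-3,-7)); turn(p,v=.08,quiet=True)
print(read_time_s())
E
```

```text
off61.0 tq -0.033 ef7 0.024 lag -0.21 qv7 -0.001 F [ 2.4 -9.4  5.5] gap 10.91 dt 0.67 q7 -0.89
  tug -3 F 3.37 rad -4.02  pos -0.70
  tug -7 F 8.21 rad -4.56  pos -1.72
off91.0 tq 0.001 ef7 0.039 lag -0.18 qv7 -0.000 F [ 1.8 -9.4  7.6] gap 11.38 dt 0.68 q7 -0.42
  tug -3 F 4.29 rad -2.51  pos -0.63
  tug -7 F 8.70 rad -3.98  pos -1.78
off121.0 tq 0.028 ef7 0.011 lag -0.17 qv7 -0.000 F [ 1.  -8.3  9.4] gap 11.86 dt 0.67 q7 0.04
  tug -3 F 5.66 rad -0.66  pos -0.91
  tug -7 F 5.85 rad -1.66  pos -4.51
43.4
```

At psi 121 the arm slips (4.5 mm at 5.9 N). At 91 and below it sticks, so the touch lies between the two. I'll bisect once or twice more.

```bash
python3 - <<'E'
import h
from h import *
h.OFF=180.
lo,hi=91,121
for _ in range(2):
    p=(lo+hi)/2
    turn(p,v=.3,quiet=True); tug(p,steps=(-3,-7)); d=(read_eef_pos()[:2]-H0)@TT*1e3
    turn(p,v=.08,quiet=True)
    if d<-2.7: hi=p
    else: lo=p
    print(p,d,lo,hi,read_time_s())
E
```

```text
tug -3 F 6.12 rad -2.35  pos -0.80
  tug -7 F 8.86 rad -2.65  pos -2.62
106.0 -2.6207336767394795 106.0 121 44.9333
  tug -3 F 5.51 rad -1.65  pos -0.92
  tug -7 F 7.52 rad -1.96  pos -3.54
113.5 -3.5419731138486736 106.0 113.5 46.3417
```

The resistance changes gradually: free at 121, light contact at 113.5, more at 106. That puts the touch at about psi 117. I'll turn a quarter turn clockwise from there to psi 27 and release.

```bash
python3 - <<'E'
import h,cv2
from h import *
h.OFF=180.
for p in (90,60,40,27): turn(p,v=.3,tag="f")
print("pos",(read_eef_pos()[:2]-H0)@TT*1e3)
turn(27,v=.03,hold=H0+TT*.002,tag="relax"); print("pos",(read_eef_pos()[:2]-H0)@TT*1e3)
move_gripper(.04); e=read_eef_pos(); movel([e[0],e[1],.25],Q(27),.15)
q=read_qpos(); move_ptp([.42,-.30,.30],Q(60))
print(read_time_s())
a=read_camera("top");b=read_camera("scene")
cv2.imwrite("pics/end.png",cv2.resize(np.hstack([a[160:310,250:380],b[110:260,275:435]])[:,:,::-1],None,fx=2.7,fy=2.7,interpolation=2))
E
```

```text
f90.0 tq 0.019 ef7 -0.014 lag -0.19 qv7 0.001 F [ 2.8 -6.4  7.2] gap 11.31 dt 0.56 q7 -0.44
f60.0 tq 0.067 ef7 -0.077 lag -0.17 qv7 0.002 F [ 4.9 -7.3  4.1] gap 10.97 dt 0.68 q7 -0.91
f40.0 tq 0.005 ef7 -0.036 lag -0.20 qv7 0.001 F [ 4.9 -6.7  3.4] gap 11.21 dt 0.50 q7 -1.22
f27.0 tq -0.099 ef7 0.024 lag -0.23 qv7 0.003 F [ 5.7 -7.4  3.4] gap 11.36 dt 0.38 q7 -1.43
pos 0.6879776697187305
relax27.0 tq -0.085 ef7 0.082 lag -0.05 qv7 0.001 F [ 4.6 -3.8  3.5] gap 11.08 dt 0.34 q7 -1.42
pos 0.08003068894058517
51.1667
```

View pics/end.png

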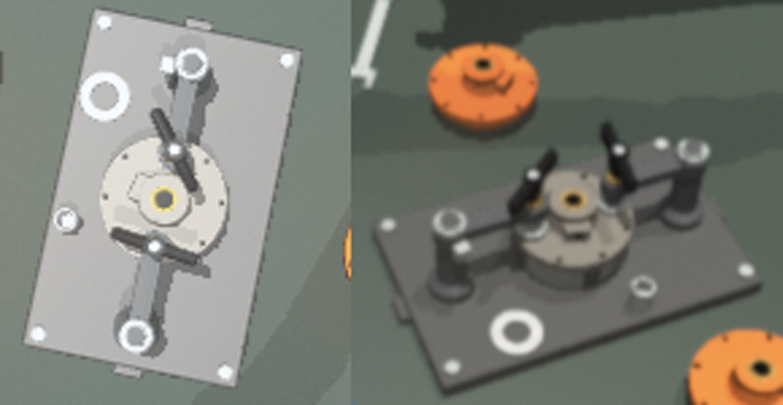

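The arm is closed: post nut at (190,65) in the crop, knob at (175,150). The handle lies at about 29°, as commanded. The housing, ring and socket haven't moved.

```bash
python3 -c "
from bench import *
print(sign_off(),read_time_s())"
```

```text
the job is handed in; nothing more can be done
the job is handed in; nothing more can be done
```

I handed the job in at about 51 s of the 70 s, result not reported back: the clamp is closed on its stop, with the knob released about a quarter turn past a touch point I could only find by tug tests, after first overshooting it by about a quarter turn and backing off.

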